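# Spring open the thread box and take out the spool

### The arm

A 7-joint arm with a two-finger parallel gripper is mounted at the origin on a cart in front of the work surface, level with it; the furniture and walls round the work are solid. World frame = base frame: x ahead of the robot, y to its left, z up, the work surface at z = 0. Lengths are in m, angles in rad, forces in N, time in s.
With the tool pointing down it reaches from about 0.4 to 0.9 m from the base axis. Payload 5.5 kg.
Tool frame: the origin (TCP) lies at the very end of the fingers, on their centre line; the grasp point (between the pads) lies 19 mm behind it; x points along the fingers, y is the direction in which the jaws open and shut, and the axes are right-handed (so a half turn about x gives the same grasp; the last joint's range is limited). The gripper opens to 92 mm and grips with 3 to 60 N. Pads are 19 mm wide; open, the fingers measure 130 mm over their backs; the gripper's body (75 mm by 190 mm) begins 47 mm behind the grasp point.
Start: joints at [-1.067, 0.501, -0.427, 1.55, 0.221, 1.138, -0.21], TCP at [0.155, 0.631, 0.227] pointing down, gripper open.
Joint ranges: [-2.88, 2.88], [-0.31, 2.03], [-1.54, 1.56], [0.2, 2.42], [-1.41, 4.55], [0.19, 2.02], [-2.57, 2.57]. Speed limits (rad/s): [2.57, 2.57, 3.14, 3.14, 3.14, 3.14, 3.14].

### API

Orientations are given as a unit quaternion [w, x, y, z].
In Python, from rig import r gives the robot as it stands.
- The arm moves only by the tool servo_tool, never from a script. Its argument "motion" is a list of rows, each a list of 2 entries, a list of its own where there are three numbers: the shift along the tool's x, y, z in cm, then the turn, a rotation vector about the tool's x, y, z in rad. A call has 1 to 12 rows; each row shifts and turns the commanded pose from where the row before left it, along the tool's axes as they then stand; what a row does not reach is not made up. A row lasts 1/10 s, in which the tool goes at most 50 mm and 8.59 degrees, less where a joint would pass 70% of its speed; a pose out of reach is approached as far as the arm can. A call is refused whole if a number of a shift passes 5 or a number of a turn 0.15, either way. A call with a gripper value outside its range is refused whole. "claw" is the closure, from 0 (fully open) to 1 (shut), set as the call begins (left out, the last holds). The fingers move at their own pace and stop on an object; the grip force is fixed at half the most. Time passes only in rows, so rows that do not move let the fingers close. It gives the time, the measured TCP pose, the force and the opening at its end, in the units of the state.
- r.observe(): the state, without advancing time (a new reading comes with each control period).
- r.get_image(name): name is "side" or "top"; returns a dict with "pixels" (384x512x3 uint8, red, green, blue), "K" (3x3 intrinsics, pixels), "pose" (4x4, takes a point from camera to world coordinates). Camera axes: x right, y down, z forward; pixel columns grow to the right and rows downward; lengths in m; the calibration is good to about 2 mm. A picture is of the moment at which its call begins. There is no depth.
- r.job_done(): hands the job in, once; it reports no verdict.
The state is a dict: "clock": time; "qpos": joint angles; "qvel": joint speeds; "joint_torque": joint torques, N m; "eef_pos": TCP position; "eef_rot": TCP orientation; "wrist_force": force on the tool from outside, world axes, zero at the start; "moment": the same for the moment, N m; "width": opening from 0.0 (shut) to 1.0 (fully open).
Only numpy, scipy, OpenCV 4.12 (cv2) and the standard library are available. Lean on these libraries where they do the work, as an engineer would, in place of code of your own. Each camera call takes 0.05 s, during which the arm holds its last target.

### The job

Press the release button on the sloping front of the thread box so that its lid springs fully open, then take the thread spool out of the box and stand it upright on the floor of the shallow steel tray, leaving the lid open and the things round about where they are.

Things in the scene. Friction and masses are not known exactly. Their poses are not given: they have to be found in the camera images.
- thread_box: Grey painted bench box, fixed to the table, 150 x 180 mm, 112 mm high to its rim, 145 mm with the closed aluminium lid. Origin on the table under its middle; x points to the back, z up. The hinge line runs along y at x = 0.085, z = 0.112. The front (-x) carries a 90 mm wide sloping panel, which stands out to x = -0.105, with the release button at x = -0.083, y = 0.
- box_floor (a point): Middle of the box's inner floor, 86 mm above the table. The inside reaches 67 mm from here along the box's x and 82 mm along y, either way; the walls, 8 mm thick, rise 26 mm above the floor.
- lid_lip (a point): Middle of the front edge of the lid's lip, which is 8 mm thick and 180 mm wide. With the lid shut it overhangs the button's centre by 10 mm, its underside 72 mm above that centre: the button cannot be reached straight from above and is pressed with the tool leaning. It swings up with the lid.
- button_face (a point): Centre of the round outer face of the release button (aluminium, 32 mm across, standing 10 mm out of the panel). Its z axis points straight out of the panel: 40 degrees from vertical, leaning to the box's front (-x of the box). It is pressed along -z. The box stands turned so that this front looks to the robot's right and a little towards the robot.
- release_button (a joint): Travel of the button in m, 0 out, 0.006 fully in. Springs back when let go; about 2 N starts it, about 6 N pushes it fully in. The lid is let go at about 4 mm of travel.
- box_lid (a joint): Angle of the lid in rad: 0 closed and latched, 1.85 at its stop, leaning a little back past upright. Once let go, its spring swings it open by itself in about 1 s and holds it there. Open, it stands up to 290 mm above the table behind the hinge line.
- spool_mid (a point): Centre, half-way up, of the thread spool (32 mm in diameter, 45 mm high, wound with thread, rounded ends) standing upright on the inner floor of the box, under the closed lid. Its z axis is the spool's axis.
- tray: Shallow open steel tray, fixed to the table, 150 mm along its x, 120 mm along its y, 18 mm high, walls and floor 4 mm thick. Origin on the table under its middle, z up: the floor for the spool is at z = 0.004.
- sanding_block: Bystander: brown sanding block, 57 x 100 x 31 mm, loose on the table. Origin at the centre of its underside.
- pot: Bystander: low round cream-coloured pot with a lid, 90 mm across, 32 mm high, loose on the table. Origin at the centre of its underside.
- stapler: Bystander: black hand stapler, 32 x 130 x 40 mm, loose on the table. Origin at the centre of its underside.

How it is judged:
On the way, in this order (a step that is already met when the one before it is completed fails the run):
1. the release button is pressed in by more than 3 mm (value of joint release_button above 0.003 m).
2. the lid has sprung fully open (past 1.75 rad) with the spool still in the box (value of joint box_lid above 1.75 rad and z of spool_mid in the frame of thread_box below 0.122 m and horizontal distance between spool_mid and thread_box below 0.1 m), for 0.2 s.
At the end, for the whole second after the job is handed in: The lid is open past 1.75 rad (stop at 1.85); the spool stands on the tray's floor inside its walls (centre within 65 mm of the tray's middle along its length and 50 mm across, 20 to 32 mm above the table), its axis within 0.15 rad of vertical, at rest (value of joint box_lid above 1.75 rad and x of spool_mid in the frame of tray between -0.065 and 0.065 m and y of spool_mid in the frame of tray between -0.05 and 0.05 m and z of spool_mid in the frame of tray between 0.02 and 0.032 m and angle between spool_mid's own z axis and vertical below 0.15 rad and linear speed of spool below 0.02 m/s); the robot touches nothing.
It fails at once if the sanding block is moved by more than 30 mm (distance of sanding_block from where it was at the start of the episode above 0.03 m).
It fails at once if the pot is moved by more than 30 mm (distance of pot from where it was at the start of the episode above 0.03 m).
It fails at once if the stapler is moved by more than 30 mm (distance of stapler from where it was at the start of the episode above 0.03 m).
It also fails if it takes over 56 s, if anything falls off the work surface, if the arm or the gripper's body presses on something with over 40 N, if the wrist force passes 120 N, or if a joint passes its speed limit or range.

## Working session

There is one attempt and no reset: what is moved stays moved. The work goes in short steps, Python scripts to look and compute and a tool call to move; the robot and the scene stay as the last step left them, time stands still between calls to the robot, and variables do not carry over. Pictures are saved under pics/ and viewed, and the job is handed in when it is done.

Besides the shell and the picture viewer there is one more tool, called after "Call:" by a JSON object that holds its "api" and its "payload". servo_tool: Moves the arm, as the interface text tells. Its arguments: {"type":"object","properties":{"motion":{"type":"array","items":{"type":"array"}},"claw":{"type":"number"}},"required":["motion"]}

```bash
ls; mkdir -p pics
python3 - <<'E'
from rig import r
import cv2,json,numpy as np
print(r.observe())
for n in("side","top"):
    d=r.get_image(n); cv2.imwrite(f"pics/{n}0.png",d["pixels"][:,:,::-1]); np.savez(f"pics/{n}0.npz",**{k:np.array(d[k]) for k in("K","pose","pixels")})
    print(n,np.round(d["K"],1).tolist(),np.round(d["pose"],3).tolist())
E
```

```text
pics
{'clock': 0.0, 'qpos': array([-1.06679182,  0.50191824, -0.42675438,  1.55142486,  0.22083702,
        1.13827124, -0.21032881]), 'qvel': array([-0.00061281,  0.00078974,  0.00026928,  0.00091198,  0.00069886,
        0.00083033, -0.00059295]), 'joint_torque': array([ 1.26542836e-03, -5.66614544e+01, -5.81551015e+00, -2.79104483e+01,
       -6.86606043e-02,  3.11336399e-02,  1.87304677e-04]), 'eef_pos': array([0.15492444, 0.63056268, 0.22564141]), 'eef_rot': array([ 0.70188903,  0.08424399,  0.70208589, -0.0856163 ]), 'wrist_force': array([ 0.00354055, -1.01850885,  0.3452062 ]), 'moment': array([ 1.46648944e-02, -4.20159480e-03,  2.62769152e-05]), 'width': 0.9971574877765483}
side [[426.1, 0.0, 258.7], [0.0, 426.1, 194.9], [0.0, 0.0, 1.0]] [[-0.988, -0.081, 0.129, 0.414], [-0.152, 0.57, -0.808, 0.691], [-0.008, -0.818, -0.576, 0.755], [0.0, 0.0, 0.0, 1.0]]
top [[372.0, 0.0, 253.2], [0.0, 372.0, 188.9], [0.0, 0.0, 1.0]] [[-0.023, -0.988, 0.154, 0.435], [-1.0, 0.021, -0.02, -0.212], [0.016, -0.155, -0.988, 0.94], [0.0, 0.0, 0.0, 1.0]]
```

View pics/side0.png

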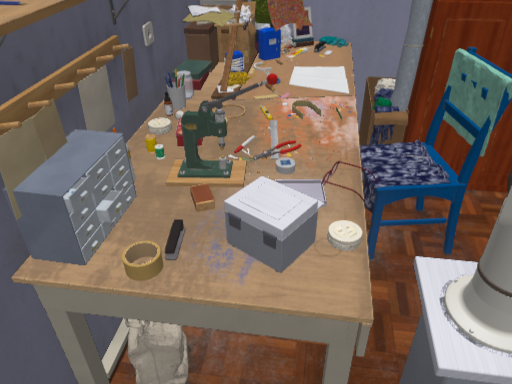

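View pics/top0.png

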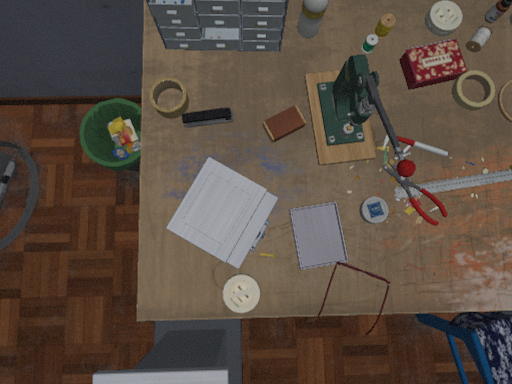

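The top view shows the box at about (222,210) with its front facing right at about (258,237), and the tray at about (319,236). The pot is at (241,294), the block at (285,124) and the stapler at (207,117). In the side view the box's back faces the camera. I'll zoom in on the top view.

Run:
```python
import cv2
a=cv2.imread("pics/top0.png")[150:320,150:360]; cv2.imwrite("pics/topz.png",cv2.resize(a,None,fx=3.5,fy=3.5,interpolation=cv2.INTER_CUBIC))
a=cv2.imread("pics/side0.png")[160:280,190:370]; cv2.imwrite("pics/sidez.png",cv2.resize(a,None,fx=4,fy=4,interpolation=cv2.INTER_CUBIC))
```

```text
(no output)
```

View pics/topz.png

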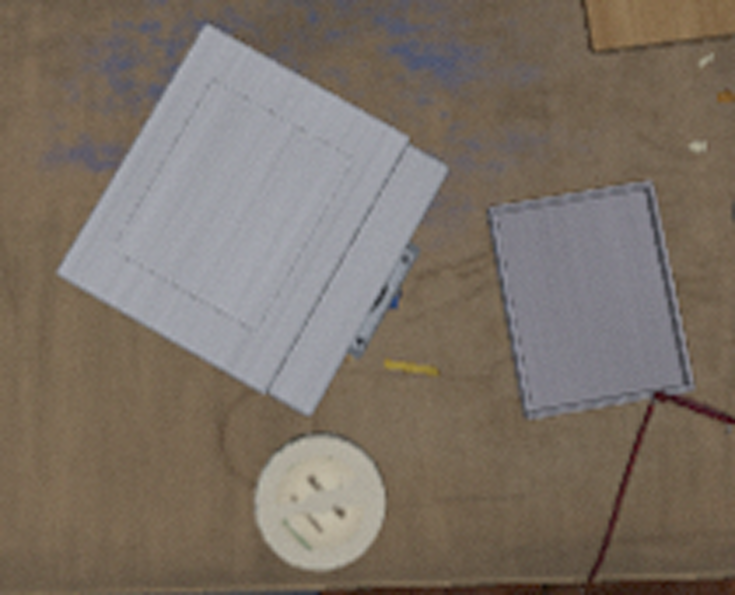

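View pics/sidez.png

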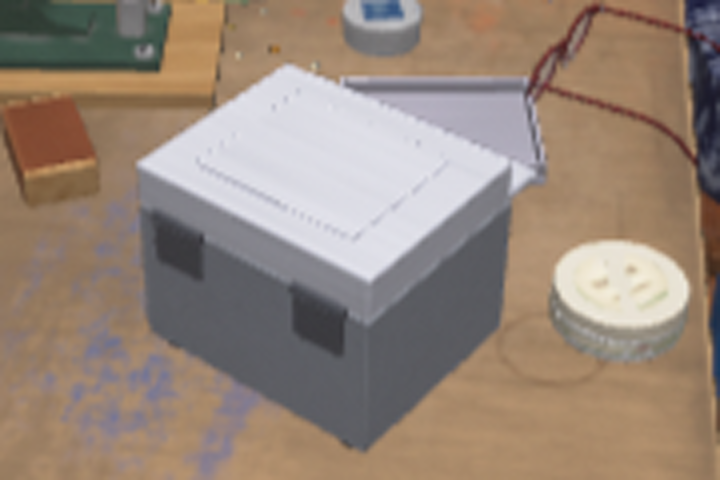

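```bash
cat > h.py <<'E'
import numpy as np
def ld(n): return np.load(f"pics/{n}.npz")
def ray(d,u,v,z):
    K,P=d["K"],d["pose"]; w=P[:3,:3]@np.linalg.solve(K,[u,v,1.]); return P[:3,3]+w*(z-P[2,3])/w[2]
def proj(d,p):
    K,P=d["K"],d["pose"]; c=P[:3,:3].T@(np.asarray(p)-P[:3,3]); q=K@c; return q[:2]/q[2]
E
python3 - <<'E'
from h import *
t=ld("top0"); s=ld("side0")
T=lambda u,v,z: ray(t,150+u/3.5-.36,150+v/3.5-.36,z)
S=lambda u,v,z: ray(s,190+u/4-.375,160+v/4-.375,z)
L={k:T(*p,.145) for k,p in dict(bl=(207,24),br=(58,272),fl=(407,138),fr=(268,393),ll=(447,168),lr=(310,414)).items()}
for k,v in L.items(): print(k,v.round(4))
for a,b in(("bl","br"),("fl","fr"),("ll","lr"),("bl","fl"),("br","fr"),("bl","ll"),("br","lr")):
    d=L[b]-L[a]; print(a,b,np.linalg.norm(d).round(4),np.degrees(np.arctan2(d[1],d[0])).round(1))
print("side lid corners z.145"); 
for p in((140,165),(290,66),(512,170),(372,283)): print(S(*p,.145).round(4))
print("side box foot back corner",S(362,448,0).round(4),S(150,332,0).round(4))
print("tray z.018")
c=[T(*p,.018) for p in((490,207),(651,183),(692,387),(529,417))]
for p in c: print(p.round(4))
print("tray mean",np.mean(c,0),[np.linalg.norm(c[i]-c[i-1]).round(4) for i in range(4)],np.degrees(np.arctan2(*(c[2]-c[1])[1::-1])))
print("side tray corner",S(343,78,.018),S(530,80,.018),S(546,180,.018))
print("pot",T(320,503,.032), S(622,285,.032))
E
```

```text
bl [ 0.6333 -0.1327  0.145 ]
br [ 0.4809 -0.0419  0.145 ]
fl [ 0.5586 -0.2557  0.145 ]
fr [ 0.4059 -0.168   0.145 ]
ll [ 0.5394 -0.2799  0.145 ]
lr [ 0.3929 -0.1929  0.145 ]
bl br 0.1774 149.2
fl fr 0.1761 150.1
ll lr 0.1703 149.3
bl fl 0.1439 -121.3
br fr 0.1468 -120.7
bl ll 0.1746 -122.6
br lr 0.1748 -120.2
side lid corners z.145
[ 0.6295 -0.1285  0.145 ]
[ 0.5551 -0.2522  0.145 ]
[ 0.4047 -0.1553  0.145 ]
[ 0.4774 -0.0372  0.145 ]
side box foot back corner [ 0.4817 -0.0531  0.    ] [ 0.633  -0.1389  0.    ]
tray z.018
[ 0.5274 -0.3203  0.018 ]
[ 0.5421 -0.4364  0.018 ]
[ 0.3982 -0.4568  0.018 ]
[ 0.3804 -0.3418  0.018 ]
tray mean [ 0.46202298 -0.38882554  0.018     ] [np.float64(0.1485), np.float64(0.1169), np.float64(0.1454), np.float64(0.1163)] -171.92040063991175
side tray corner [ 0.54018915 -0.43684019  0.018     ] [ 0.39354613 -0.45461967  0.018     ] [ 0.37784019 -0.32250371  0.018     ]
pot [ 0.32786759 -0.19590597  0.032     ] [ 0.32640771 -0.19345907  0.032     ]
```

Run:
```python
from h import *
import cv2
t=ld("top0"); s=ld("side0")
for z in(.1,.11,.12,.13,.14,.145): print(z,ray(t,150+310/3.5-.36,150+414/3.5-.36,z).round(4),ray(s,190+546/4-.375,160+179/4-.375,z).round(4),"ll",ray(t,150+447/3.5-.36,150+168/3.5-.36,z).round(4))
for n,d,x0,y0,w,h,f in(("side",s,300,180,50,40,14),("top",t,225,205,55,50,14)):
    a=d["pixels"][y0:y0+h,x0:x0+w,::-1]; cv2.imwrite(f"pics/{n}zz.png",cv2.resize(a,None,fx=f,fy=f,interpolation=cv2.INTER_NEAREST))
```

```text
0.1 [ 0.3905 -0.1918  0.1   ] [ 0.3819 -0.2109  0.1   ] ll [ 0.5453 -0.2837  0.1   ]
0.11 [ 0.3911 -0.1921  0.11  ] [ 0.3824 -0.1971  0.11  ] ll [ 0.544  -0.2828  0.11  ]
0.12 [ 0.3916 -0.1923  0.12  ] [ 0.3829 -0.1834  0.12  ] ll [ 0.5427 -0.282   0.12  ]
0.13 [ 0.3921 -0.1926  0.13  ] [ 0.3834 -0.1696  0.13  ] ll [ 0.5413 -0.2811  0.13  ]
0.14 [ 0.3927 -0.1928  0.14  ] [ 0.3839 -0.1558  0.14  ] ll [ 0.54   -0.2803  0.14  ]
0.145 [ 0.3929 -0.1929  0.145 ] [ 0.3841 -0.1489  0.145 ] ll [ 0.5394 -0.2799  0.145 ]
```

View pics/sidezz.png

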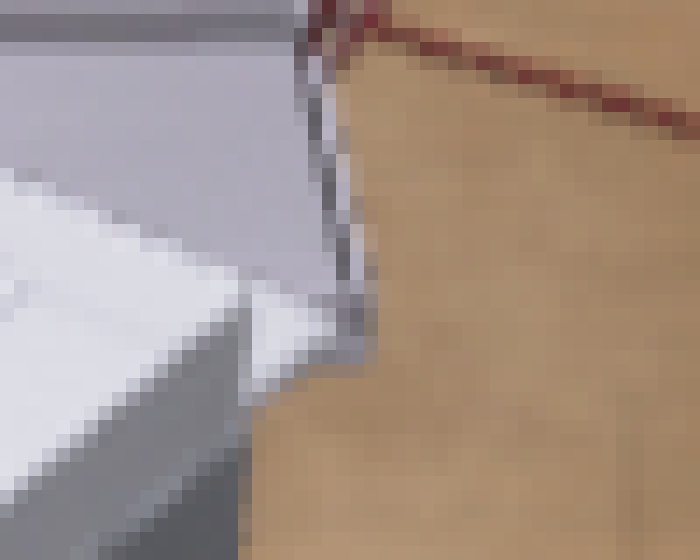

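View pics/topzz.png

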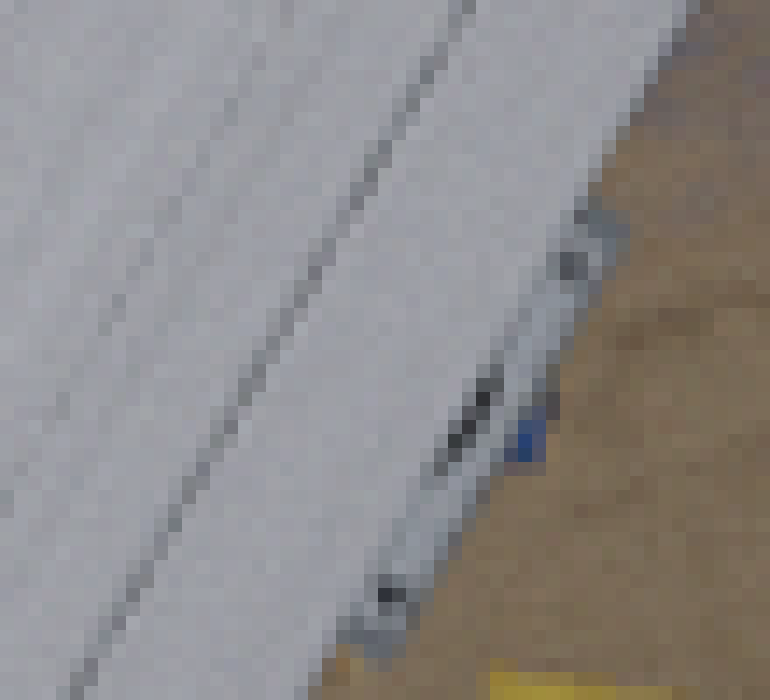

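Run:
```python
from h import *
t=ld("top0"); s=ld("side0")
yaw=np.radians(59.7); X=np.array([np.cos(yaw),np.sin(yaw),0]);Y=np.array([-X[1],X[0],0])
def onplane(d,u,v,nrm,off):
    K,P=d["K"],d["pose"]; w=P[:3,:3]@np.linalg.solve(K,[u,v,1.]); o=P[:3,3]
    return o+w*(off-nrm@o)/(nrm@w)
for C in([.5142,-.1607,0],[.5170,-.1607,0]):
    C=np.array(C); loc=lambda p:np.array([X@(p-C),Y@(p-C),p[2]]).round(4)
    for off in(.09,):
      for u,v in((317.5,208.5),(320,207),(322,206),(324,204.7),(317.5,201.2),(309,216),(300,222)):
        print(u,v,loc(onplane(s,u,v,Y,Y@C+off)))
    print("top ll/lr at z .12,.145", [loc(ray(t,150+a/3.5-.36,150+b/3.5-.36,z)) for z in(.12,.145) for a,b in((447,168),(310,414))])
    print("top step", [loc(ray(t,150+a/3.5-.36,150+b/3.5-.36,z)) for z in(.145,) for a,b in((407,138),(268,393),(207,24),(58,272))])
    # panel corners & button marks in top: px
    for nm,u,v in(("pan corner far",225+632/14-.5,205+235/14-.5),("pan corner near",225+400/14-.5,205+650/14-.5),("screw far",225+574/14-.5,205+266/14-.5),("screw near",225+392/14-.5,205+595/14-.5),("dark arc",225+468/14-.5,205+420/14-.5),("blue",225+535/14-.5,205+440/14-.5)):
        print(nm,[loc(ray(t,u,v,z)).tolist() for z in(.03,.06,.09)])
```

```text
317.5 208.5 [-0.0655  0.09    0.1135]
320 207 [-0.0774  0.09    0.1112]
322 206 [-0.0872  0.09    0.1086]
324 204.7 [-0.0969  0.09    0.1071]
317.5 201.2 [-0.0623  0.09    0.1378]
309 216 [-0.0272  0.09    0.1131]
300 222 [0.0119 0.09   0.119 ]
top ll/lr at z .12,.145 [array([-0.0904, -0.0858,  0.12  ]), array([-0.0891,  0.0899,  0.12  ]), array([-0.0902, -0.0819,  0.145 ]), array([-0.089 ,  0.0884,  0.145 ])]
top step [array([-0.0596, -0.0863,  0.145 ]), array([-0.061 ,  0.0898,  0.145 ]), array([ 0.0843, -0.0887,  0.145 ]), array([0.0858, 0.0887, 0.145 ])]
pan corner far [[-0.1022, -0.0394, 0.03], [-0.1016, -0.0367, 0.06], [-0.101, -0.034, 0.09]]
pan corner near [[-0.1014, 0.0428, 0.03], [-0.1008, 0.0428, 0.06], [-0.1003, 0.0427, 0.09]]
screw far [[-0.0959, -0.0297, 0.03], [-0.0956, -0.0273, 0.06], [-0.0952, -0.025, 0.09]]
screw near [[-0.0956, 0.0353, 0.03], [-0.0953, 0.0355, 0.06], [-0.0949, 0.0357, 0.09]]
dark arc [[-0.0926, 0.0026, 0.03], [-0.0924, 0.0039, 0.06], [-0.0921, 0.0052, 0.09]]
blue [[-0.1045, 0.0, 0.03], [-0.1038, 0.0014, 0.06], [-0.1031, 0.0028, 0.09]]
317.5 208.5 [
[... 371 characters left out ...]
.0904,  0.0909,  0.145 ])]
top step [array([-0.0611, -0.0839,  0.145 ]), array([-0.0624,  0.0923,  0.145 ]), array([ 0.0829, -0.0863,  0.145 ]), array([0.0844, 0.0911, 0.145 ])]
pan corner far [[-0.1036, -0.0369, 0.03], [-0.103, -0.0342, 0.06], [-0.1025, -0.0316, 0.09]]
pan corner near [[-0.1028, 0.0452, 0.03], [-0.1022, 0.0452, 0.06], [-0.1017, 0.0452, 0.09]]
screw far [[-0.0974, -0.0273, 0.03], [-0.097, -0.0249, 0.06], [-0.0966, -0.0225, 0.09]]
screw near [[-0.097, 0.0377, 0.03], [-0.0967, 0.0379, 0.06], [-0.0963, 0.0381, 0.09]]
dark arc [[-0.094, 0.005, 0.03], [-0.0938, 0.0063, 0.06], [-0.0935, 0.0077, 0.09]]
blue [[-0.1059, 0.0024, 0.03], [-0.1052, 0.0038, 0.06], [-0.1046, 0.0052, 0.09]]
```

```bash
cat >> h.py <<'E'
from scipy.spatial.transform import Rotation as R
YAW=np.radians(59.7); BX=np.array([np.cos(YAW),np.sin(YAW),0]);BY=np.array([-BX[1],BX[0],0]); C=np.array([.517,-.160,0])
EZ=np.array([0,0,1.])
def ori(x,y): 
    x=x/np.linalg.norm(x); return R.from_matrix(np.c_[x,y,np.cross(x,y)])
def rel(st,p,o):
    "shift (cm, tool axes) and rotvec (tool axes) to target"
    q=st["eef_rot"]; c=R.from_quat([q[1],q[2],q[3],q[0]])
    return (c.inv().apply(np.asarray(p)-st["eef_pos"])*100).round(2),(c.inv()*o).as_rotvec().round(3)
E
python3 - <<'E'
from h import *
from rig import r
st=r.observe(); q=st["eef_rot"]; c=R.from_quat([q[1],q[2],q[3],q[0]])
print(c.as_matrix().round(3))
for s in(1,-1):
  for lean in(0,40):
    a=np.radians(lean); o=ori(BX*np.sin(a)-EZ*np.cos(a),s*BY); print(s,lean,rel(st,st["eef_pos"],o))
E
```

```text
[[-0.     0.238  0.971]
 [-0.002  0.971 -0.238]
 [-1.    -0.002 -0.   ]]
1 0 (array([0., 0., 0.]), array([-1.283e+00, -1.000e-03,  1.000e-03]))
1 40 (array([0., 0., 0.]), array([-1.227, -0.599,  0.448]))
-1 0 (array([0., 0., 0.]), array([1.859e+00, 2.000e-03, 1.000e-03]))
-1 40 (array([0., 0., 0.]), array([1.773, 0.483, 0.647]))
```

Call:
{"api": "servo_tool", "payload": {"motion": [[[-1.2,-0.4,4.4],[0.075,0,0]],[[-1.2,-0.4,4.4],[0.075,0,0]],[[-1.2,-0.4,4.4],[0.075,0,0]],[[-1.2,-0.4,4.4],[0.075,0,0]],[[-1.2,-0.4,4.4],[0.075,0,0]],[[-1.2,-0.4,4.4],[0.075,0,0]],[[-1.2,-0.4,4.4],[0.075,0,0]],[[-1.2,-0.4,4.4],[0.075,0,0]],[[-1.2,-0.4,4.4],[0.075,0,0]],[[-1.2,-0.4,4.4],[0.075,0,0]],[[-1.2,-0.4,4.4],[0.075,0,0]],[[-1.2,-0.4,4.4],[0.075,0,0]]], "claw": 1}}

```text
clock: 1.3
eef_pos: [0.5328, 0.2823, 0.3706]
eef_rot: [0.594, 0.383, 0.595, -0.383]
wrist_force: [0.7, -0.8, -0.3]
width: 0.019
```

Call:
{"api": "servo_tool", "payload": {"motion": [[[0,-0.5,4.4],[0.075,0,0]],[[0,-0.5,4.4],[0.075,0,0]],[[0,-0.5,4.4],[0.075,0,0]],[[0,-0.5,4.4],[0.075,0,0]],[[0,-0.5,4.4],[0.075,0,0]],[[0,-0.5,4.4],[0.075,0,0]],[[0,-0.5,4.4],[0.075,0,0]],[[0,-0.5,4.4],[0.075,0,0]],[[0,-0.5,4.4],[0.075,0,0]],[[0,-0.5,4.4],[0.075,0,0]],[[0,-0.5,4.4],[0.075,0,0]],[[0,-0.5,4.4],[0.075,0,0]]]}}

```text
clock: 2.5
eef_pos: [0.482, -0.2288, 0.3703]
eef_rot: [-0.369, -0.603, -0.369, 0.603]
wrist_force: [0.7, -0.2, -0.2]
width: 0.007
```

```bash
cat >> h.py <<'E'
def btn(): return C-.083*BX+.040*EZ
def lean(deg,s=-1): a=np.radians(deg); return ori(BX*np.sin(a)-EZ*np.cos(a),s*BY)
E
python3 - <<'E'
from h import *
from rig import r
st=r.observe(); print(st["eef_pos"].round(3),st["qpos"].round(2))
n=-lean(42).as_matrix()[:,0]
print(btn(), n)
print("150 off",btn()+.2*n, rel(st,btn()+.2*n,lean(42)))
E
```

```text
[ 0.482 -0.229  0.37 ] [ 0.11  0.15  0.32  1.67 -0.05  1.33 -0.03]
[ 0.47512421 -0.23166183  0.04      ] [-0.33759487 -0.57772439  0.74314483]
150 off [ 0.40760523 -0.34720671  0.18862897] (array([18.17, -1.22, 13.93]), array([0.053, 0.733, 0.021]))
```

Call:
{"api": "servo_tool", "payload": {"motion": [[[-0.2,-0.1,1.1],[0.004,0.061,0.002]],[[-0.2,-0.1,1.1],[0.004,0.061,0.002]],[[-0.2,-0.1,1.1],[0.004,0.061,0.002]],[[-0.2,-0.1,1.1],[0.004,0.061,0.002]],[[-0.3,-0.1,1.1],[0.004,0.061,0.002]],[[-0.3,-0.1,1.1],[0.004,0.061,0.002]],[[-0.3,-0.1,1.1],[0.004,0.061,0.002]],[[-0.3,-0.1,1.1],[0.004,0.061,0.002]],[[-0.4,-0.1,1.1],[0.004,0.061,0.002]],[[-0.4,-0.1,1.1],[0.004,0.061,0.002]],[[-0.4,-0.1,1.1],[0.004,0.061,0.002]],[[-0.4,-0.1,1.1],[0.004,0.061,0.002]]]}}

```text
clock: 3.7
eef_pos: [0.4082, -0.3412, 0.3605]
eef_rot: [0.205, 0.792, 0.456, -0.35]
wrist_force: [-0.7, -1.2, -0.4]
width: 0.008
```

Run:
```python
from h import *
from rig import r
st=r.observe(); print(st["eef_pos"].round(3),st["qpos"].round(2))
n=-lean(42).as_matrix()[:,0]
print(rel(st,btn()+.12*n,lean(42)))
```

```text
[ 0.408 -0.341  0.36 ] [ 0.7   0.41  0.47  1.61 -0.75  1.67  0.78]
(array([20.38,  0.17, 11.94]), array([ 0.008, -0.002,  0.   ]))
```

Call:
{"api": "servo_tool", "payload": {"motion": [[[2,0,2],[0,0,0]],[[2,0,2],[0,0,0]],[[2,0,2],[0,0,0]],[[2,0,2],[0,0,0]],[[2,0,2],[0,0,0]],[[2,0.2,2],[0,0,0]],[[0,0,0],[0,0,0]]]}}

```text
clock: 4.4
eef_pos: [0.4052, -0.348, 0.1875]
eef_rot: [0.202, 0.791, 0.458, -0.352]
wrist_force: [0.7, -0.1, -0.5]
width: 0.004
```

Run:
```python
from h import *
from rig import r
import cv2
st=r.observe(); print(st["eef_pos"].round(3),st["qpos"].round(2))
n=-lean(42).as_matrix()[:,0]
print(rel(st,btn()+.0*n,lean(42)))
for nme in("side","top"):
    d=r.get_image(nme); cv2.imwrite(f"pics/{nme}1.png",d["pixels"][:,:,::-1]); print(proj(d,st["eef_pos"]),proj(d,btn()))
a=cv2.imread("pics/top1.png")[100:350,150:480]; cv2.imwrite("pics/top1z.png",cv2.resize(a,None,fx=2.4,fy=2.4,interpolation=cv2.INTER_CUBIC))
```

```text
[ 0.405 -0.348  0.187] [ 0.74  0.61  0.43  1.73 -0.81  1.45  1.  ]
(array([20.04,  0.29, -0.18]), array([ 0.004, -0.002,  0.006]))
[321.39285103 148.42858682] [290.09789454 214.71011103]
[315.45696824 260.85869561] [254.74826939 230.28071343]
```

View pics/side1.png

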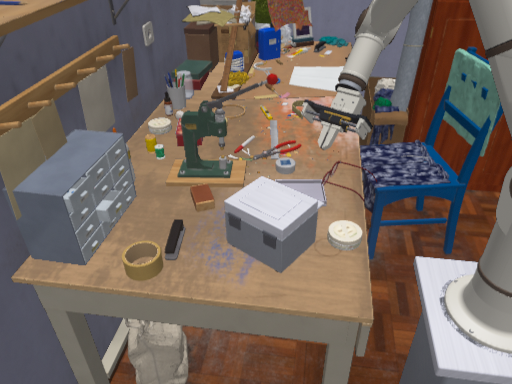

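View pics/top1z.png

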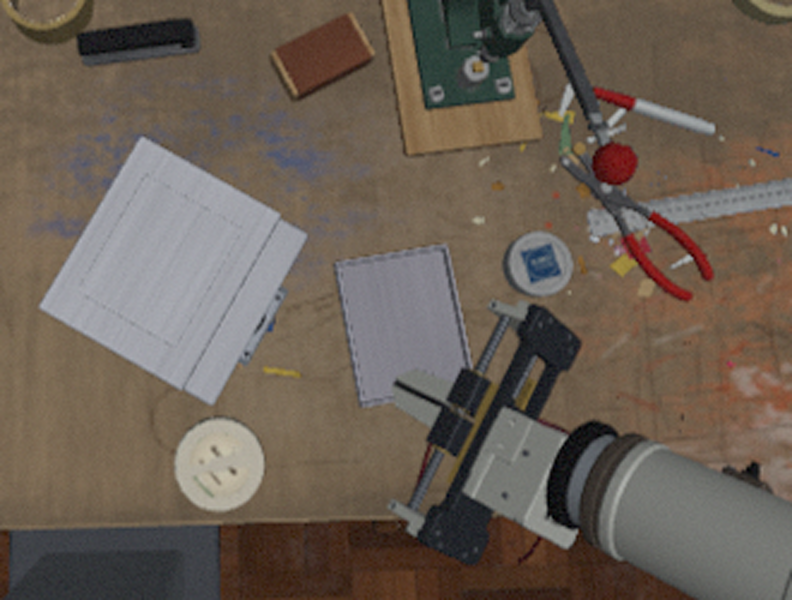

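Call:
{"api": "servo_tool", "payload": {"motion": [[[3,0,0],[0,0,0]],[[3,0,0],[0,0,0]],[[3,0,0],[0,0,0]],[[3,0,0],[0,0,0]],[[3,-0.1,0.1],[0,0,0]],[[1.5,0,0],[0,0,0]],[[0.5,0,0],[0,0,0]],[[0,0,0],[0,0,0]]]}}

```text
clock: 5.3
eef_pos: [0.4629, -0.2525, 0.065]
eef_rot: [0.206, 0.791, 0.456, -0.351]
wrist_force: [-0.4, -0.5, -0.2]
width: 0.002
```

```bash
sed -i 's/C=np.array(\[.517,-.160,0\])/C=np.array([.5135,-.158,0])/' h.py
python3 - <<'E'
from h import *
from rig import r
import cv2
st=r.observe(); print(st["eef_pos"].round(3),st["qpos"].round(2),st["wrist_force"])
print(rel(st,btn(),lean(42)))
d=r.get_image("top"); cv2.imwrite("pics/top2.png",d["pixels"][:,:,::-1]); print(proj(d,st["eef_pos"]),proj(d,btn()))
a=cv2.imread("pics/top2.png")[160:310,180:380]; cv2.imwrite("pics/top2z.png",cv2.resize(a,None,fx=3.9,fy=3.9,interpolation=cv2.INTER_CUBIC))
E
```

```text
[ 0.463 -0.253  0.065] [ 0.64  0.72  0.32  1.9  -0.99  1.17  1.1 ] [-0.38876537 -0.49009002 -0.17307854]
(array([ 3.47, -0.4 , -0.13]), array([ 0.009,  0.001, -0.   ]))
[264.01647596 234.84193467] [253.95218682 231.76213842]
```

View pics/top2z.png

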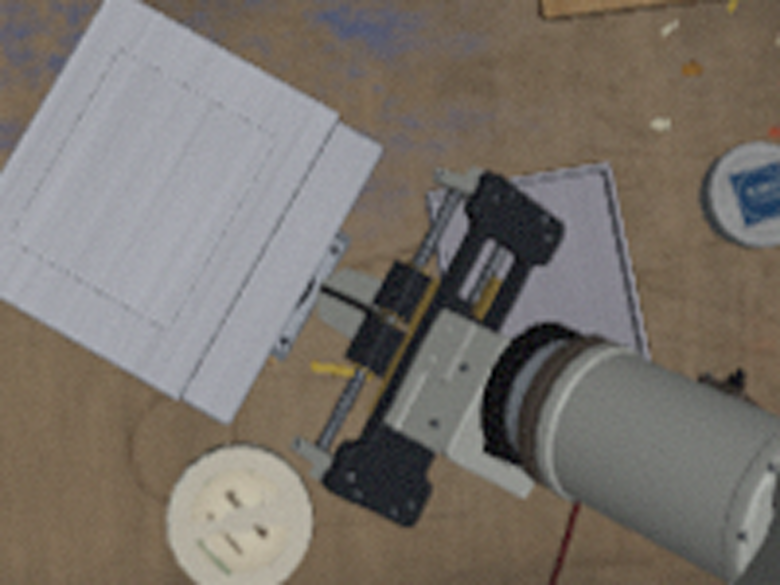

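Call:
{"api": "servo_tool", "payload": {"motion": [[[0.8,-0.2,0],[0,0,0]],[[0.8,-0.2,0],[0,0,0]],[[0.8,0,0],[0,0,0]],[[0.4,0,0],[0,0,0]],[[0.3,0,0],[0,0,0]],[[0,0,0],[0,0,0]]]}}

```text
clock: 5.95
eef_pos: [0.4695, -0.2315, 0.0407]
eef_rot: [0.206, 0.791, 0.457, -0.351]
wrist_force: [0.3, 0.4, -0.5]
width: 0.003
```

Call:
{"api": "servo_tool", "payload": {"motion": [[[0.2,0,0],[0,0,0]],[[0.2,0,0],[0,0,0]],[[0,0,0],[0,0,0]]]}}

```text
clock: 6.25
eef_pos: [0.4708, -0.2303, 0.0382]
eef_rot: [0.206, 0.791, 0.456, -0.351]
wrist_force: [-1.2, -1.7, 1.4]
width: 0.006
```

Contact has begun, at about 2.5 N along the normal. I'll press on.

Call:
{"api": "servo_tool", "payload": {"motion": [[[0.2,0,0],[0,0,0]],[[0.1,0,0],[0,0,0]],[[0,0,0],[0,0,0]]]}}

```text
clock: 6.55
eef_pos: [0.4718, -0.2286, 0.0359]
eef_rot: [0.206, 0.791, 0.456, -0.351]
wrist_force: [-1.9, -2.5, 2.8]
width: 0.006
```

Call:
{"api": "servo_tool", "payload": {"motion": [[[0.1,0,0],[0,0,0]],[[0.1,0,0],[0,0,0]],[[0,0,0],[0,0,0]]]}}

```text
clock: 6.85
eef_pos: [0.4725, -0.2276, 0.0345]
eef_rot: [0.206, 0.791, 0.456, -0.351]
wrist_force: [-3.3, -4.4, 5.1]
width: 0.004
```

Run:
```python
from h import *
from rig import r
import cv2
d=r.get_image("side"); cv2.imwrite("pics/side3.png",d["pixels"][:,:,::-1])
```

```text
(no output)
```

View pics/side3.png

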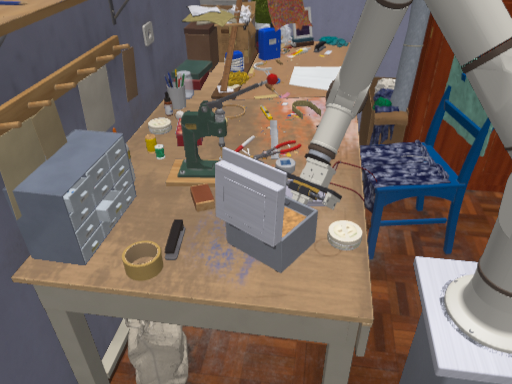

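The lid, at about (250,195), is swinging up. I'll back out along the tool axis.

Call:
{"api": "servo_tool", "payload": {"motion": [[[-2,0,0],[0,0,0]],[[-3,0,0],[0,0,0]],[[-3,0,0],[0,0,0]],[[-3,0,0],[0,0,0]],[[-3,0,0],[0,0,0]],[[-3,0,0],[0,0,0]],[[-3,0,0],[0,0,0]],[[-3,0,0],[0,0,0]],[[-3,0,0],[0,0,0]],[[0,0,0],[0,0,0]]]}}

```text
clock: 7.9
eef_pos: [0.3843, -0.3801, 0.2298]
eef_rot: [0.207, 0.792, 0.454, -0.352]
wrist_force: [1.0, -0.5, 0.0]
width: 0.004
```

Run:
```python
from h import *
from rig import r
import cv2
print(r.observe()["qpos"].round(2))
for n,x0,y0,w,h in(("top",140,120,220,200),("side",190,120,180,160)):
    d=r.get_image(n); np.savez(f"pics/{n}4.npz",**{k:np.array(d[k]) for k in("K","pose","pixels")})
    cv2.imwrite(f"pics/{n}4z.png",cv2.resize(d["pixels"][y0:y0+h,x0:x0+w,::-1],None,fx=3,fy=3,interpolation=cv2.INTER_CUBIC))
```

```text
[ 0.78  0.59  0.46  1.67 -0.78  1.54  0.99]
```

View pics/top4z.png

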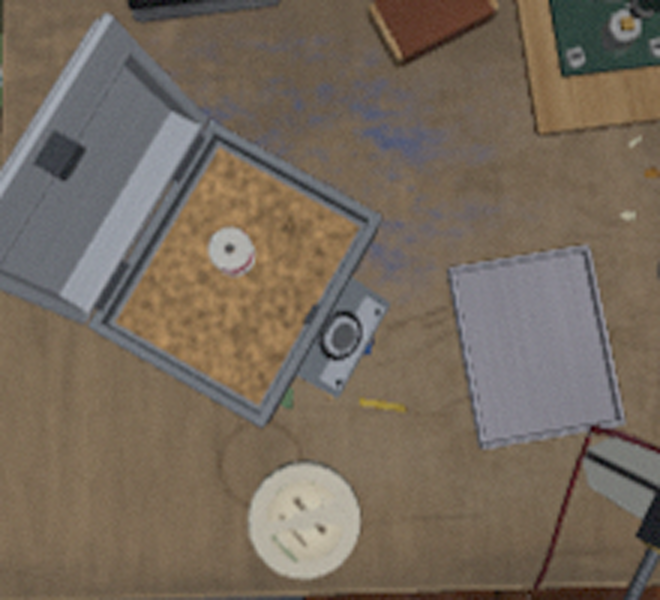

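View pics/side4z.png

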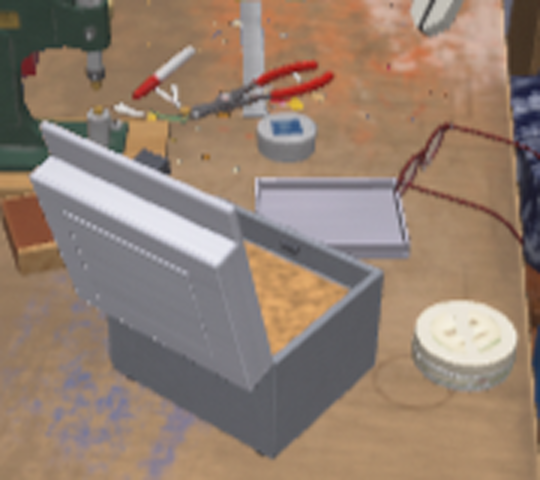

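Run:
```python
from h import *
t=ld("top4")
T=lambda u,v,z: ray(t,140+u/3-.33,120+v/3-.33,z)
loc=lambda p:np.array([BX@(p-C),BY@(p-C),p[2]]).round(4)
s=T(231,248.5,.131); print("spool",s,loc(s), loc(T(208,248.5,.131)), loc(T(254,248.5,.131)))
for n,p,z in(("rim far front",(381,215),.112),("rim near front",(263,425),.112),("hinge far",(208,122),.112),("hinge near",(92,320),.112),("button",(342,336),.04)):
    print(n,loc(T(*p,z)))
c=[T(*p,.018) for p in((449,268),(587,246),(623,422),(483,447))]; print("tray",np.mean(c,0))
```

```text
spool [ 0.53333486 -0.1479796   0.131     ] [ 0.0187 -0.0121  0.131 ] [ 0.0333 -0.0039  0.131 ] [ 0.004  -0.0202  0.131 ]
rim far front [-0.0645 -0.0899  0.112 ]
rim near front [-0.0635  0.0876  0.112 ]
hinge far [ 0.0844 -0.0886  0.112 ]
hinge near [0.0841 0.0823 0.112 ]
button [-0.0823  0.0001  0.04  ]
tray [ 0.46204838 -0.38836843  0.018     ]
```

Call:
{"api": "servo_tool", "payload": {"motion": [[[0,0,-0.7],[0,-0.061,0]],[[0,0,-0.7],[0,-0.061,0]],[[0,0,-0.7],[0,-0.061,0]],[[0,0,-0.7],[0,-0.061,0]],[[0,0,-0.7],[0,-0.061,0]],[[0,0,-0.7],[0,-0.061,0]],[[0,0,-0.7],[0,-0.061,0]],[[0,0,-0.7],[0,-0.061,0]],[[0,0,-0.7],[0,-0.061,0]],[[0,0,-0.7],[0,-0.061,0]],[[0,0,-0.7],[0,-0.061,0]],[[0,0,-0.7],[0,-0.061,0]]], "claw": 0.35}}

```text
clock: 9.2
eef_pos: [0.4228, -0.3084, 0.2579]
eef_rot: [0.356, 0.612, 0.354, -0.611]
wrist_force: [0.2, 0.8, 0.1]
width: 0.649
```

Run:
```python
from h import *
from rig import r
st=r.observe(); print(st["eef_pos"].round(3),st["qpos"].round(2),st["width"])
print(rel(st,[.5333,-.148,.096],lean(0)))
```

```text
[ 0.423 -0.308  0.258] [ 0.11  0.23  0.54  1.86 -0.13  1.08  0.19] 0.6489641981562204
(array([ 16.17,   1.61, -19.43]), array([ 0.01 ,  0.001, -0.002]))
```

Call:
{"api": "servo_tool", "payload": {"motion": [[[0.4,0.3,-3],[0.01,0,0]],[[0.4,0.3,-3],[0,0,0]],[[0.4,0.3,-3],[0,0,0]],[[0.4,0.3,-3],[0,0,0]],[[0.4,0.2,-3],[0,0,0]],[[0.5,0.2,-3],[0,0,0]],[[0.5,0,-1.4],[0,0,0]],[[0,0,0],[0,0,0]]]}}

```text
clock: 10.0
eef_pos: [0.5343, -0.1482, 0.2273]
eef_rot: [0.353, 0.613, 0.353, -0.613]
wrist_force: [-0.8, -0.2, -0.4]
width: 0.65
```

Run:
```python
from h import *
from rig import r
import cv2
st=r.observe(); print(st["eef_pos"].round(3),st["qpos"].round(2),st["width"])
print(rel(st,[.5333,-.148,.096],lean(0)))
for n,x0,y0,w,h in(("top",140,120,220,200),("side",190,80,180,190)):
    d=r.get_image(n)
    cv2.imwrite(f"pics/{n}5z.png",cv2.resize(d["pixels"][y0:y0+h,x0:x0+w,::-1],None,fx=3,fy=3,interpolation=cv2.INTER_CUBIC))
```

```text
[ 0.534 -0.148  0.227] [-0.13  0.31  0.43  1.82 -0.15  1.04 -0.17] 0.6501465342124532
(array([13.13, -0.11,  0.03]), array([ 0.003,  0.   , -0.001]))
```

View pics/side5z.png

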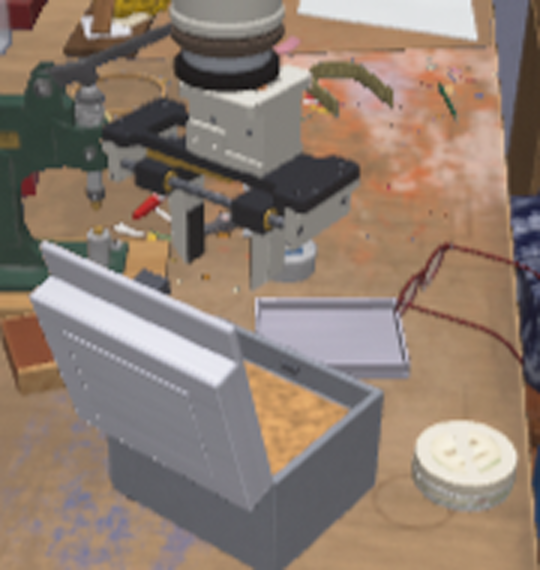

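View pics/top5z.png

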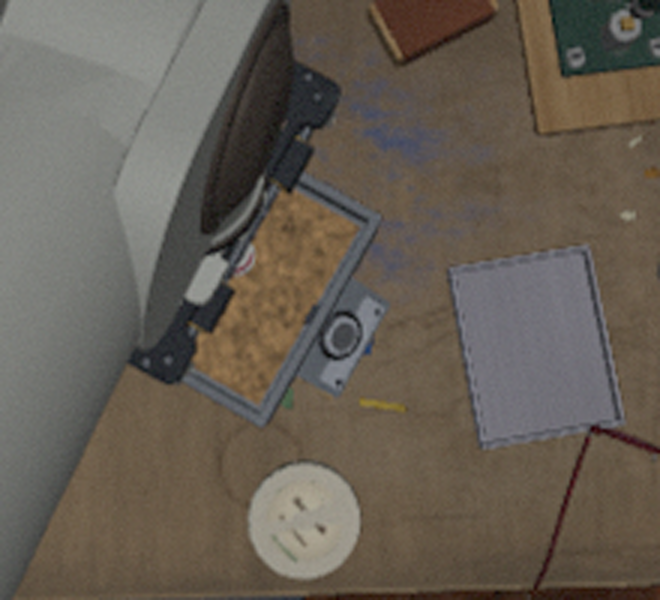

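Call:
{"api": "servo_tool", "payload": {"motion": [[[2,-0.1,0],[0,0,0]],[[2,0,0],[0,0,0]],[[2,0,0],[0,0,0]],[[1.5,0,0],[0,0,0]],[[0.5,0,0],[0,0,0]],[[0,0,0],[0,0,0]]]}}

```text
clock: 10.7
eef_pos: [0.5331, -0.1532, 0.1493]
eef_rot: [0.352, 0.615, 0.349, -0.614]
wrist_force: [0.8, 0.3, 0.0]
width: 0.65
```

Run:
```python
from h import *
from rig import r
import cv2
st=r.observe(); print(st["eef_pos"].round(3),st["qpos"].round(2),st["width"])
print(rel(st,[.5333,-.148,.096],lean(0)))
for n,x0,y0,w,h in(("top",140,120,220,200),("side",190,80,180,190)):
    d=r.get_image(n)
    cv2.imwrite(f"pics/{n}6z.png",cv2.resize(d["pixels"][y0:y0+h,x0:x0+w,::-1],None,fx=3,fy=3,interpolation=cv2.INTER_CUBIC))
```

```text
[ 0.533 -0.153  0.149] [-0.1   0.41  0.41  1.89 -0.21  0.88 -0.12] 0.650128312624353
(array([ 5.33, -0.27, -0.47]), array([-0.006,  0.001, -0.004]))
```

View pics/side6z.png

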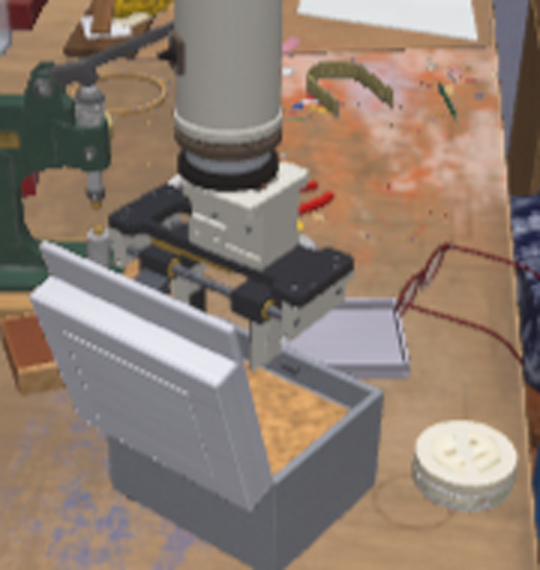

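View pics/top6z.png

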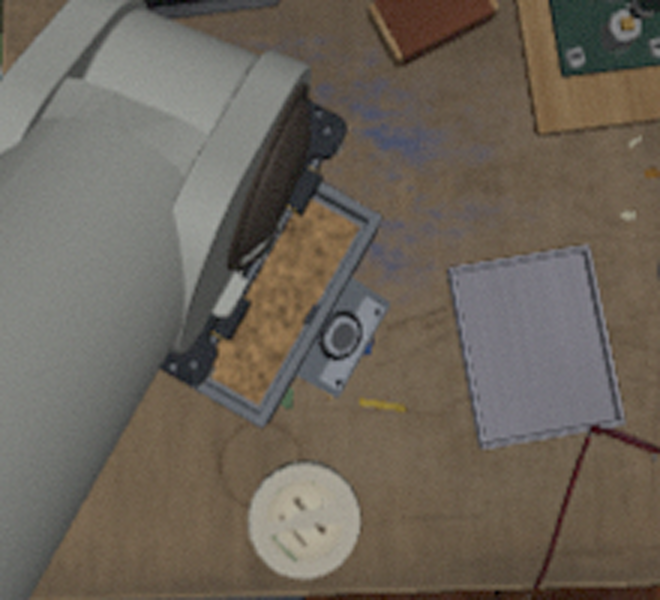

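Call:
{"api": "servo_tool", "payload": {"motion": [[[0,-0.2,-0.4],[0,0,0]],[[0,0,0],[0,0,0]],[[0.8,0,0],[0,0,0]],[[0,0,0],[0,0,0]]]}}

```text
clock: 11.2
eef_pos: [0.534, -0.1469, 0.1408]
eef_rot: [0.352, 0.614, 0.35, -0.613]
wrist_force: [-0.8, 0.3, 0.3]
width: 0.653
```

Run:
```python
from h import *
from rig import r
st=r.observe(); print(st["eef_pos"].round(4),st["wrist_force"],st["joint_torque"].round(1))
print(rel(st,[.5333,-.148,.096],lean(0)))
```

```text
[ 0.534  -0.1469  0.1408] [-0.75036889  0.33521416  0.30162848] [  0.1 -47.2   5.3 -24.1  -0.1  -0.2   0. ]
(array([ 4.48, -0.02,  0.13]), array([-0.003,  0.   , -0.004]))
```

Call:
{"api": "servo_tool", "payload": {"motion": [[[1,0,0],[0,0,0]],[[1,0,0],[0,0,0]],[[1,0,0],[0,0,0]],[[0.8,0,0],[0,0,0]],[[0.5,0,0],[0,0,0]],[[0,0,0],[0,0,0]]]}}

```text
clock: 11.8
eef_pos: [0.534, -0.1474, 0.0976]
eef_rot: [0.352, 0.614, 0.35, -0.613]
wrist_force: [-0.2, 0.7, 0.3]
width: 0.651
```

Run:
```python
from h import *
from rig import r
st=r.observe(); print(st["eef_pos"].round(4),st["wrist_force"],st["qpos"].round(2))
print(rel(st,[.5333,-.148,.096],lean(0)))
```

```text
[ 0.534  -0.1474  0.0976] [-0.21713643  0.69368827  0.31458122] [-0.08  0.48  0.38  1.92 -0.25  0.78 -0.1 ]
(array([ 0.16, -0.03,  0.09]), array([-0.004,  0.   , -0.003]))
```

Call:
{"api": "servo_tool", "payload": {"motion": [[[0,0,0],[0,0,0]],[[0,0,0],[0,0,0]],[[0,0,0],[0,0,0]],[[0,0,0],[0,0,0]],[[0,0,0],[0,0,0]],[[0,0,0],[0,0,0]],[[0,0,0],[0,0,0]],[[0,0,0],[0,0,0]]], "claw": 1}}

```text
clock: 12.6
eef_pos: [0.535, -0.1475, 0.099]
eef_rot: [0.353, 0.615, 0.349, -0.613]
wrist_force: [-0.6, 0.9, 4.3]
width: 0.339
```

Call:
{"api": "servo_tool", "payload": {"motion": [[[-1,0,0],[0,0,0]],[[-2,0,0],[0,0,0]],[[-2.5,0,0],[0,0,0]],[[-2.5,0,0],[0,0,0]],[[-2.5,0,0],[0,0,0]],[[0,0,0],[0,0,0]]]}}

```text
clock: 13.2
eef_pos: [0.5366, -0.1481, 0.2076]
eef_rot: [0.354, 0.617, 0.348, -0.611]
wrist_force: [0.5, -0.1, -0.2]
width: 0.337
```

Run:
```python
from h import *
from rig import r
import cv2
st=r.observe(); print(st["eef_pos"].round(4),st["wrist_force"],st["qpos"].round(2),st["width"])
print(rel(st,[.462,-.388,.0175],lean(0)))
for n,x0,y0,w,h in(("top",140,120,220,200),("side",190,80,180,190)):
    d=r.get_image(n)
    cv2.imwrite(f"pics/{n}7z.png",cv2.resize(d["pixels"][y0:y0+h,x0:x0+w,::-1],None,fx=3,fy=3,interpolation=cv2.INTER_CUBIC))
```

```text
[ 0.5366 -0.1481  0.2076] [ 0.50225355 -0.12900846 -0.16971518] [-0.13  0.33  0.43  1.84 -0.16  0.99 -0.16] 0.3373242650573052
(array([19.  ,  5.54, 24.51]), array([-0.004, -0.003, -0.011]))
```

View pics/side7z.png

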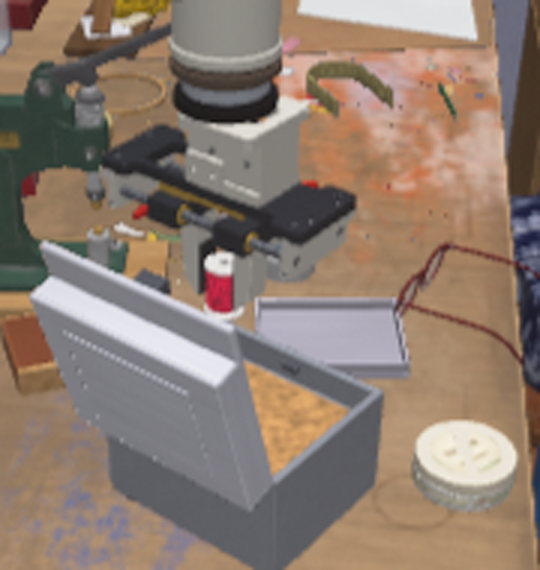

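Call:
{"api": "servo_tool", "payload": {"motion": [[[0,0.5,2.4],[0,0,0]],[[0,0.5,2.4],[0,0,0]],[[0,0.5,2.4],[0,0,0]],[[0,0.5,2.4],[0,0,0]],[[0,0.6,2.5],[0,0,0]],[[0,0.6,2.5],[0,0,0]],[[0,0.6,2.5],[0,0,0]],[[1,0.6,2.5],[0,0,0]],[[2,0.6,2.5],[0,0,0]],[[3,0.6,2.5],[0,0,0]],[[3,0,0],[0,0,0]],[[0,0,0],[0,0,0]]]}}

```text
clock: 14.5
eef_pos: [0.4538, -0.3857, 0.1084]
eef_rot: [-0.348, -0.613, -0.352, 0.615]
wrist_force: [-0.6, 0.4, 0.1]
width: 0.339
```

Run:
```python
from h import *
from rig import r
st=r.observe(); print(st["eef_pos"].round(4),st["wrist_force"],st["qpos"].round(2),st["width"])
print(rel(st,[.462,-.388,.0175],lean(0)))
```

```text
[ 0.4538 -0.3857  0.1084] [-0.56473796  0.4352727   0.10021468] [ 0.31  0.55  0.46  1.81 -0.31  0.86  0.38] 0.3394281498481799
(array([ 9.09,  0.87, -0.21]), array([-0.005, -0.001,  0.006]))
```

Call:
{"api": "servo_tool", "payload": {"motion": [[[2,0.4,-0.1],[0,0,0]],[[2,0.4,0],[0,0,0]],[[2,0,0],[0,0,0]],[[1,0,0],[0,0,0]],[[0.7,0,0],[0,0,0]],[[0,0,0],[0,0,0]]]}}

```text
clock: 15.1
eef_pos: [0.4657, -0.3906, 0.0366]
eef_rot: [0.352, 0.615, 0.35, -0.613]
wrist_force: [0.6, 0.4, -0.6]
width: 0.337
```

Run:
```python
from h import *
from rig import r
import cv2
st=r.observe(); print(st["eef_pos"].round(4),st["wrist_force"],st["width"])
print(rel(st,[.462,-.388,.0175],lean(0)))
for n,x0,y0,w,h in(("top",200,150,200,180),("side",190,80,200,190)):
    d=r.get_image(n)
    cv2.imwrite(f"pics/{n}8z.png",cv2.resize(d["pixels"][y0:y0+h,x0:x0+w,::-1],None,fx=3,fy=3,interpolation=cv2.INTER_CUBIC))
```

```text
[ 0.4657 -0.3906  0.0366] [ 0.56545913  0.40622979 -0.62110359] 0.3374074379859565
(array([ 1.91, -0.46, -0.03]), array([-0.003, -0.001, -0.004]))
```

View pics/side8z.png

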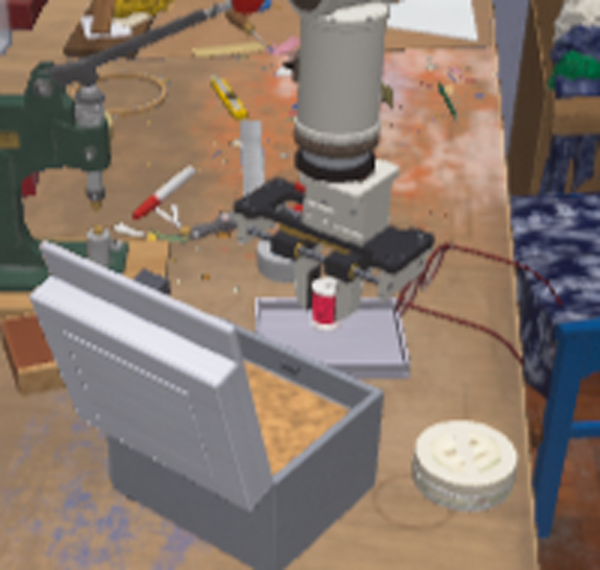

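The spool, at about (323,303), is upright above the tray. I'll lower it slowly.

Call:
{"api": "servo_tool", "payload": {"motion": [[[0.6,-0.2,0],[0,0,0]],[[0.6,-0.2,0],[0,0,0]],[[0.3,0,0],[0,0,0]],[[0.2,0,0],[0,0,0]],[[0,0,0],[0,0,0]]]}}

```text
clock: 15.7
eef_pos: [0.4623, -0.3891, 0.0195]
eef_rot: [0.352, 0.615, 0.35, -0.613]
wrist_force: [-0.7, 0.1, -1.0]
width: 0.337
```

Call:
{"api": "servo_tool", "payload": {"motion": [[[0.2,0,0],[0,0,0]],[[0,0,0],[0,0,0]]]}}

```text
clock: 15.9
eef_pos: [0.4625, -0.3892, 0.0177]
eef_rot: [0.352, 0.615, 0.349, -0.613]
wrist_force: [0.4, -0.2, -0.7]
width: 0.339
```

Call:
{"api": "servo_tool", "payload": {"motion": [[[0.1,0,0],[0,0,0]],[[0.1,0,0],[0,0,0]],[[0,0,0],[0,0,0]]]}}

```text
clock: 16.2
eef_pos: [0.4626, -0.3894, 0.017]
eef_rot: [0.352, 0.615, 0.349, -0.613]
wrist_force: [-1.9, 1.5, 8.0]
width: 0.337
```

Contact, with 8 N upwards. Releasing.

Call:
{"api": "servo_tool", "payload": {"motion": [[[-0.1,0,0],[0,0,0]],[[0,0,0],[0,0,0]],[[0,0,0],[0,0,0]],[[0,0,0],[0,0,0]],[[0,0,0],[0,0,0]]], "claw": 0.4}}

```text
clock: 16.7
eef_pos: [0.4625, -0.3891, 0.0167]
eef_rot: [0.352, 0.615, 0.349, -0.613]
wrist_force: [-0.6, -0.1, -0.4]
width: 0.6
```

Call:
{"api": "servo_tool", "payload": {"motion": [[[-1,0,0],[0,0,0]],[[-2,0,0],[0,0,0]],[[-3,0,0],[0,0,0]],[[-4,0,0],[0,0,0]],[[-4,0,0],[0,0,0]],[[-4,0,4],[0,0,0]],[[-2,0,4],[0,0,0]],[[0,0,4],[0,0,0]],[[0,0,4],[0,0,0]],[[0,0,0],[0,0,0]]]}}

```text
clock: 17.7
eef_pos: [0.3763, -0.5289, 0.2138]
eef_rot: [-0.351, -0.615, -0.345, 0.616]
wrist_force: [-0.6, 0.0, -0.2]
width: 0.6
```

Run:
```python
from h import *
from rig import r
import cv2
st=r.observe(); print(st["eef_pos"].round(4),st["wrist_force"],st["width"])
for n,x0,y0,w,h in(("top",140,100,220,200),("side",150,80,220,190)):
    d=r.get_image(n); np.savez(f"pics/{n}9.npz",**{k:np.array(d[k]) for k in("K","pose","pixels")})
    cv2.imwrite(f"pics/{n}9z.png",cv2.resize(d["pixels"][y0:y0+h,x0:x0+w,::-1],None,fx=3,fy=3,interpolation=cv2.INTER_CUBIC))
```

```text
[ 0.3763 -0.5289  0.2138] [-0.61852178  0.02540346 -0.24922905] 0.5996166823960495
```

View pics/side9z.png

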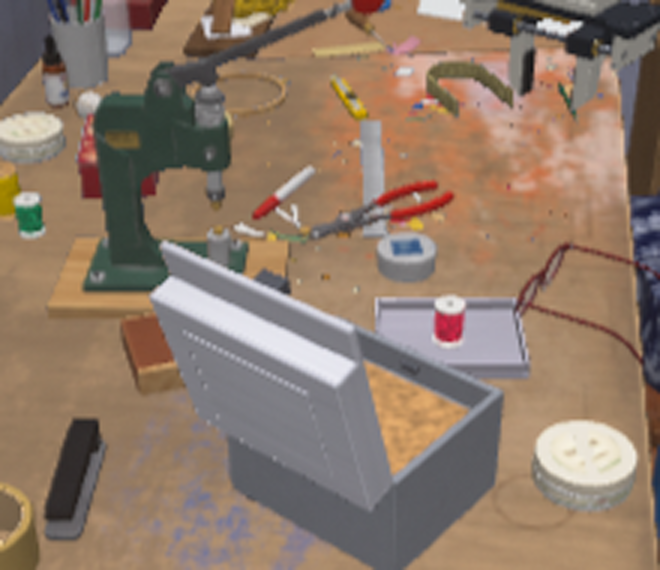

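View pics/top9z.png

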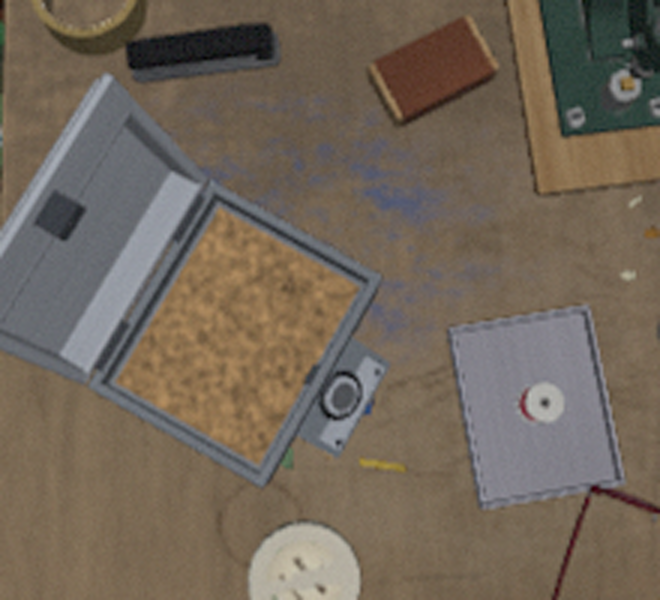

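The spool stands upright in mid-tray, at about (544,402) in the top view and (449,322) in the side view. The lid is at its stop, in the same place as in the earlier picture. The block, stapler and pot are where they were, and the arm is clear.

Run:
```python
from h import *
from rig import r
t=ld("top9"); print("spool top",ray(t,140+544/3-.33,100+402/3-.33,.049))
print(r.job_done())
```

```text
spool top [ 0.46308284 -0.389354    0.049     ]
the job is handed in; nothing more can be done
None
```

I did the whole job in about 18 s of the 56 s and handed it in; no verdict is reported.

- **Button and lid:** I pressed the release button with the closed fingers leaning 42°, up to about 7.5 N. The lid sprang open with the spool still in the box.
- **Spool:** I gripped it at 31 mm (32 mm nominal) and lifted it out. I lowered it onto the tray floor until contact (8 N) and let go.
- **Last pictures:** The spool stands upright about 1–2 mm from the tray's measured middle. The lid is still open, in the same place as when it first opened. The block, stapler and pot showed no visible shift. The gripper is well clear and touching nothing.
- **Not measured:** The lid's angle and the spool's tilt were judged by eye in the pictures only.
- **Disagreement:** The box's front rim came out about 10 mm nearer its back than a body centred on the given origin would put it. The hinge, lip, panel and button fitted the given sizes within about 3 mm, so I worked from those.

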